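# Heft the stock cartons, shelve the two full ones

## Robot

A 7-joint arm with a two-finger parallel gripper is mounted at the origin on the work surface. World frame = base frame: x ahead of the robot, y to its left, z up, the work surface at z = 0. Lengths are in m, angles in degrees, forces in N, time in s.
With the tool pointing down it reaches from about 0.425 to 0.875 m from the base axis. Payload 4.7 kg.
Tool frame: the origin (TCP) lies midway between the tips of the shut fingers; the grasp point (between the pads) lies 19 mm behind it; y points along the fingers, x is the direction in which the jaws open and shut, and the axes are right-handed (so a half turn about y gives the same grasp; the last joint's range is limited). The gripper opens to 87 mm and grips with 3 to 60 N. Pads are 19 mm wide; open, the fingers measure 117 mm over their backs; the gripper's body (75 mm by 190 mm) begins 51 mm behind the grasp point.
Start: joints at [-72.13, 18.392, -4.016, 83.108, 1.295, 78.541, -3.26], TCP at [0.191, 0.621, 0.186] pointing down, gripper open.
Joint ranges: [-163.93, 163.93], [-17.29, 119.83], [-79.2, 71.16], [3.27, 140.29], [-89.18, 269.18], [5.43, 117.66], [-154.24, 154.24]. Speed limits (degrees/s): [147.25, 147.25, 180, 180, 180, 180, 180].

## Interface

Orientations are given as [roll, pitch, yaw] about the fixed x, y, z axes, in that order (R = Rz(yaw) Ry(pitch) Rx(roll)).
In Python, from cell import env gives the robot as it stands.
- The arm moves only by the tool carry_out, never from a script. Its argument "targets" is a list of rows, each a list of 2 entries, a list of its own where there are three numbers: the shift along the tool's x, y, z in mm, then the turn, a rotation vector about the tool's x, y, z in degrees. A call has 1 to 12 rows; each row shifts and turns the commanded pose from where the row before left it, along the tool's axes as they then stand; what a row does not reach is not made up. A row lasts 1/10 s, in which the tool goes at most 50 mm and 8.59 degrees, less where a joint would pass 70% of its speed; a pose out of reach is approached as far as the arm can. A call with a gripper value outside its range is refused whole. "jaw" is the opening, from 0 (shut) to 1 (fully open), set as the call begins (left out, the last holds). The fingers move at their own pace and stop on an object; "squeeze" is the grip in N (left out, the last holds). Time passes only in rows, so rows that do not move let the fingers close. It gives the time, the measured TCP pose, the force and the opening at its end, in the units of the state.
- env.get_obs(): the state, without advancing time (a new reading comes with each control period).
- env.read_camera(name): name is "scene" or "top" or "wrist"; returns the picture (400x640x3 uint8, red, green, blue); there is no depth.
- env.get_calibration(name): a dict with "fx", "fy", "cx", "cy" (pixels), "D" ([k1, k2, p1, p2, k3] as OpenCV has them; the pictures are not rectified), "R" (3x3) and "t" (3): a world point X has camera coordinates R X + t; the wrist camera has in their place "hand_eye" (4x4, takes a point from camera to tool coordinates, whose origin is the TCP and whose axes are the tool frame's). Camera axes: x right, y down, z forward; pixel columns grow to the right and rows downward; lengths in m; the calibration is good to about 2 mm. A picture is of the moment at which its call begins: read the wrist's pose just before it. get_calibration takes no time and is no camera call.
- env.sign_off(): hands the job in, once; it reports no verdict.
Trained networks look in the newest picture that a camera, given by its name, has taken for a name from the list of things; names that differ only in an ending like _2 or _b are one class to them, and where a whole thing is asked for, a point or a joint stands for the part that bears it (a point fixed in the world has none). Each returns a list of dicts, best first, with "p" (0 to 1); they miss things now and then, are a little off and sometimes report something else, mostly with a low value. They report only what shows in the picture. A call takes as long as a camera call. They do not tell look-alikes from the thing itself.
- env.outline_of(camera, label): "mask" (400x640 bool, what is visible of it) and "xy" ([column, row] in pixels, amid what is visible of it).
The state is a dict: "time_s": time; "qpos": joint angles; "joint_velocities": joint speeds; "effort": joint torques, N m; "tool_pos": TCP position; "tool_rot": TCP orientation; "force": force on the tool from outside, world axes, zero at the start; "wrist_torque": the same for the moment, N m; "grip_width": finger opening in m.
Only numpy, scipy, OpenCV 4.12 (cv2) and the standard library are available. Lean on these libraries where they do the work, as an engineer would, in place of code of your own. Each camera call takes 0.05 s, during which the arm holds its last target.

## Task

Four look-alike cartons of shoe fittings stand about the bench: two are full of steel parts and two are nearly empty. Find the two full ones by their weight and set them gently upright on the narrow wooden ledge, next to the little tin that stands there; the two nearly empty ones must end up standing upright on the bench. Do not disturb the tin, bottle, jar or rubber block.

Things in the scene. Friction and masses are not known exactly. Their poses are not given: they have to be found in the camera images.
- carton_a: closed cardboard carton, paper tape over its top; 70 mm (own x) x 50 mm (own y) x 70 mm tall; origin at the centre of its underside, z up; starts upright on the bench, any yaw. The four look the same: two are full (0.50 to 0.64 kg in all), two nearly empty (0.16 to 0.18 kg), changing every time; only weight tells. Contents do not shift; centre of mass central. Grip it across 50 or 70 mm.
- carton_b: closed cardboard carton, paper tape over its top; 70 mm (own x) x 50 mm (own y) x 70 mm tall; origin at the centre of its underside, z up; starts upright on the bench, any yaw. The four look the same: two are full (0.50 to 0.64 kg in all), two nearly empty (0.16 to 0.18 kg), changing every time; only weight tells. Contents do not shift; centre of mass central. Grip it across 50 or 70 mm.
- carton_c: closed cardboard carton, paper tape over its top; 70 mm (own x) x 50 mm (own y) x 70 mm tall; origin at the centre of its underside, z up; starts upright on the bench, any yaw. The four look the same: two are full (0.50 to 0.64 kg in all), two nearly empty (0.16 to 0.18 kg), changing every time; only weight tells. Contents do not shift; centre of mass central. Grip it across 50 or 70 mm.
- carton_d: closed cardboard carton, paper tape over its top; 70 mm (own x) x 50 mm (own y) x 70 mm tall; origin at the centre of its underside, z up; starts upright on the bench, any yaw. The four look the same: two are full (0.50 to 0.64 kg in all), two nearly empty (0.16 to 0.18 kg), changing every time; only weight tells. Contents do not shift; centre of mass central. Grip it across 50 or 70 mm.
- ledge: fixed narrow board, 40 mm deep (own x), 340 mm long (own y), 18 mm thick, top 100 mm above the bench, on two legs (own y +-140 mm); no lip, nothing above. Origin on the bench under its middle. Cartons overhang it front and back. Two fit, 70 mm sides along it: one each side of the tin if the tin is within 50 mm of the middle, else both on the freer side.
- tin: small steel tin, 36 mm across, 50 mm tall, standing loose on the ledge's centre line, up to 130 mm from its middle along the board; origin at the centre of its underside. Leave it.
- bottle: closed white plastic bottle, 54 mm across, 140 mm tall, standing loose on the bench among the cartons; origin at the centre of its underside. Leave it.
- jar: amber jar with a steel lid, 64 mm across, 70 mm tall, standing loose on the bench among the cartons; origin at the centre of its underside. Leave it.
- block: dark hard-rubber sanding block, 85 mm (own x) x 50 mm (own y) x 30 mm tall, lying loose on the bench among the cartons; origin at the centre of its underside. Leave it.
Not all that is in view belongs to the job. Leave any blue, green or turquoise look-alike of the carton_d alone.

How it is judged:
By the outcome, as a careful person would: the job done as asked, in the order asked, and still so for the second after the job is handed in, with the robot touching nothing.
It also fails if it takes over 72 s, if anything falls off the work surface, if the arm or the gripper's body presses on something with over 40 N, if the wrist force passes 120 N, or if a joint passes its speed limit or range.

## Working session

There is one attempt and no reset: what is moved stays moved. The work goes in short steps, Python scripts to look and compute and a tool call to move; the robot and the scene stay as the last step left them, time stands still between calls to the robot, and variables do not carry over. Pictures are saved under pics/ and viewed, and the job is handed in when it is done.

Besides the shell and the picture viewer there is one more tool, called after "Request:" by a JSON object that holds its "fn" and its "kwargs". carry_out: Moves the arm, as the interface text tells. Its arguments: {"type":"object","properties":{"targets":{"type":"array","items":{"type":"array"}},"jaw":{"type":"number"},"squeeze":{"type":"number"}},"required":["targets"]}

```bash
ls; mkdir -p pics; python3 - <<'E'
from cell import env
import cv2
o=env.get_obs(); print(o)
for c in ["scene","top"]:
    im=env.read_camera(c); cv2.imwrite(f"pics/{c}0.png",im[:,:,::-1])
    k=env.get_calibration(c); print(c,{a:(b.tolist() if hasattr(b,'tolist') else b) for a,b in k.items()})
print(env.get_calibration("wrist"))
E
```

```text
pics
{'time_s': 0.0, 'qpos': array([-72.13204066,  18.43868985,  -4.01854211,  83.17461424,
         1.29483259,  78.53885115,  -3.26024299]), 'joint_velocities': array([-0.05248603, -0.00411522,  0.13716162, -0.13241795, -0.08353004,
       -0.00457497, -0.01234713]), 'effort': array([-6.85493262e-06, -4.91280770e+01, -4.04038802e-01, -3.12529707e+01,
       -6.40626275e-02,  4.36822919e-02,  1.70155240e-04]), 'tool_pos': array([0.19053334, 0.62081081, 0.18486868]), 'tool_rot': array([-90.00452795,   0.10691113,  72.94436021]), 'force': array([-1.12408892,  0.35285532,  0.29271639]), 'wrist_torque': array([ 0.0519239 , -0.01643785, -0.04112202]), 'grip_width': 0.0869024423803679}
scene {'fx': 432.2773541055121, 'fy': 432.2773541055121, 'cx': 323.95062422089256, 'cy': 204.39522230331238, 'D': [-0.095864091377087, 0.0, 0.0, 0.0, 0.0], 'R': [[0.4079688684041614, 0.9127820347437791, -0.019757516595823695], [0.6913081330445127, -0.32297160944912234, -0.6463608935233889], [-0.5963677285027572, 0.25003659039998477, -0.7627760063489228]], 't': [-0.15743067675490785, -0.3275644090952091, 1.5
[... 281 characters left out ...]
6483262, -0.19738429046583508], [0.19761486624783545, 0.004388498134121038, -0.9802699147285798]], 't': [-0.06279071241343213, 0.5510271838663506, 1.2299049428376436]}
{'fx': 296.57224711611985, 'fy': 296.57224711611985, 'cx': 321.37186453513516, 'cy': 202.41492946875417, 'D': array([0.01607301, 0.        , 0.        , 0.        , 0.        ]), 'hand_eye': array([[ 9.99999711e-01, -4.11727766e-04, -6.38959194e-04,
        -9.21645003e-04],
       [ 4.99712712e-04, -2.77327873e-01,  9.60775208e-01,
        -1.99442073e-01],
       [-5.72779025e-04, -9.60775250e-01, -2.77327587e-01,
         7.66853625e-02],
       [ 0.00000000e+00,  0.00000000e+00,  0.00000000e+00,
         1.00000000e+00]])}
```

View pics/scene0.png

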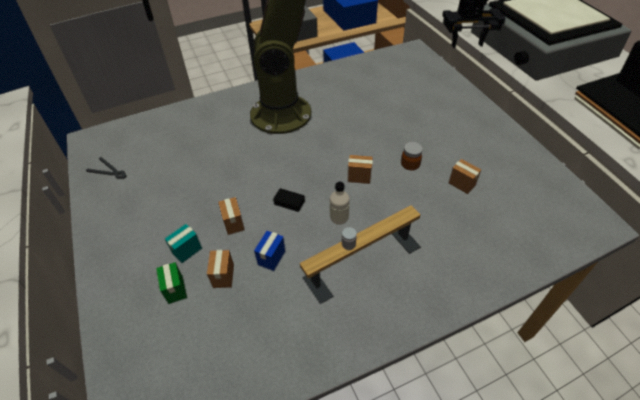

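View pics/top0.png

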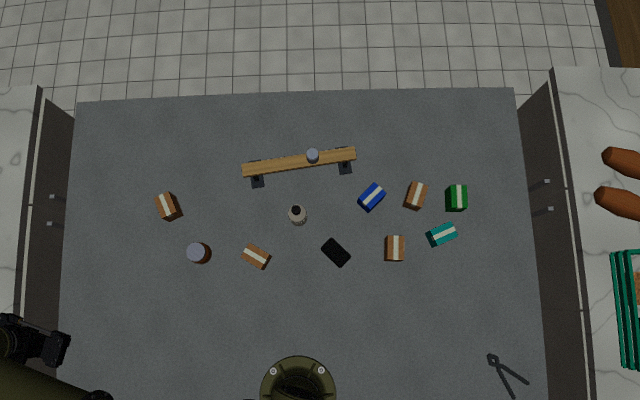

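```bash
python3 - <<'E'
from cell import env
import numpy as np,pickle
out={}
for c in ["scene","top"]:
    im=env.read_camera(c); out[c+"_im"]=im
    for l in ["carton_a","tin","ledge","bottle","jar","block"]:
        r=env.outline_of(c,l); out[c,l]=r
        for d in r: 
            m=d["mask"]; print(c,l,round(d["p"],2),np.round(d["xy"]),m.sum(), im[m].mean(0).round())
for c in ["scene","top"]: out[c,"cal"]=env.get_calibration(c)
pickle.dump(out,open("det.pkl","wb")); print(env.get_obs()["time_s"])
E
```

```text
scene carton_a 0.92 [463. 177.] 706 [97. 76. 52.]
scene carton_a 0.85 [359. 168.] 627 [100.  79.  54.]
scene carton_a 0.82 [231. 215.] 695 [113.  92.  66.]
scene carton_a 0.73 [182. 246.] 834 [37. 90. 82.]
scene carton_a 0.72 [271. 252.] 870 [ 46.  64. 100.]
scene carton_a 0.59 [220. 267.] 881 [111.  88.  61.]
scene ledge 0.86 [364. 243.] 2756 [114.  95.  58.]
scene bottle 0.9 [339. 210.] 674 [93. 89. 78.]
scene jar 0.97 [410. 157.] 499 [84. 72. 62.]
scene block 0.74 [290. 203.] 520 [21. 21. 20.]
scene block 0.7 [410. 155.] 522 [84. 73. 62.]
scene block 0.29 [230. 217.] 660 [113.  91.  65.]
scene block 0.27 [219. 267.] 882 [111.  88.  62.]
top carton_a 0.91 [168. 206.] 597 [88. 72. 52.]
top carton_a 0.85 [456. 199.] 528 [42. 82. 47.]
top carton_a 0.8 [253. 258.] 456 [111.  92.  67.]
top carton_a 0.79 [397. 249.] 481 [108.  89.  66.]
top carton_a 0.67 [416. 196.] 491 [101.  83.  60.]
top carton_a 0.58 [439. 233.] 495 [ 45. 100.  93.]
top tin 0.56 [337. 254.] 427 [9. 9. 9.]
top tin 0.49 [310. 157.] 181 [89. 92. 96.]
top ledge 0.97 [293. 163.] 1828 [100.  82.  53.]
top bottle 0.87 [297. 215.] 335 [77. 75. 68.]
top jar 0.71 [199. 255.] 449 [79. 75. 78.]
top block 0.92 [338. 257.] 499 [13. 14. 14.]
0.8
```

```bash
cat > fit.py <<'E'
import numpy as np,pickle,cv2
from scipy.optimize import minimize
from scipy.spatial import ConvexHull
def proj(cal,P):
    R=np.array(cal["R"]);t=np.array(cal["t"])
    K=np.array([[cal["fx"],0,cal["cx"]],[0,cal["fy"],cal["cy"]],[0,0,1.]])
    return cv2.projectPoints(np.asarray(P,float).reshape(-1,1,3),cv2.Rodrigues(R)[0],t,K,np.array(cal["D"],float))[0][:,0]
def unproj(cal,uv,z):
    K=np.array([[cal["fx"],0,cal["cx"]],[0,cal["fy"],cal["cy"]],[0,0,1.]])
    p=cv2.undistortPoints(np.array([[uv]],float),K,np.array(cal["D"],float))[0,0]
    R=np.array(cal["R"]);t=np.array(cal["t"]); d=R.T@np.array([*p,1]); c=-R.T@t
    return c+d*(z-c[2])/d[2]
def box(x,y,yaw,lx,ly,z0,z1):
    c,s=np.cos(yaw),np.sin(yaw)
    return np.array([[x+c*a-s*b,y+s*a+c*b,z] for z in(z0,z1) for a,b in[(-lx/2,-ly/2),(lx/2,-ly/2),(lx/2,ly/2),(-lx/2,ly/2)]])
def cyl(x,y,d,z0,z1):
    a=np.linspace(0,2*np.pi,24,endpoint=False)
    return np.array([[x+d/2*np.cos(q),y+d/2*np.sin(q),z] for z in(z0,z1) for q in a])
def render(cal,P,S=4):
    uv=proj(cal,P); h=cv2.convexHull(uv.astype(np.float32))[:,0]
    m=np.zeros((400*S//1,640*S//1),np.uint8) if False else None
    return h
def cost(cal,P,M,roi):
    x0,y0,x1,y1=roi;S=4
    h=(proj(cal,P)-[x0,y0]+0.5)*S-0.5
    h=cv2.convexHull(h.astype(np.float32))[:,0]
    m=np.zeros(((y1-y0)*S,(x1-x0)*S),np.uint8)
    cv2.fillConvexPoly(m,np.round(h*16).astype(np.int32),1,shift=4)
    m=cv2.resize(m.astype(np.float32),(x1-x0,y1-y0),interpolation=cv2.INTER_AREA)
    return np.abs(m-M[y0:y1,x0:x1]).sum()
def roi(P,cal,pad=14):
    uv=proj(cal,P);a=np.maximum(uv.min(0)-pad,0).astype(int);b=np.minimum(uv.max(0)+pad,[640,400]).astype(int)
    return (*a,*b)
def fgmask(im):
    f=im.astype(int); return (((f[:,:,0]-f[:,:,2])>18)|(f.max(2)>105)).astype(np.float32)
def fitbox(views,guess,yaws,dim=(.07,.05,0,.07),pad=14):
    best=None
    for y0 in yaws:
        rois=[roi(box(guess[0],guess[1],y0,*dim),c,pad) for c,_ in views]
        f=lambda p:sum(cost(c,box(p[0]/100,p[1]/100,p[2]/10,*dim),M,r) for (c,M),r in zip(views,rois))
        r=minimize(f,[guess[0]*100,guess[1]*100,y0*10],method="Nelder-Mead",options=dict(initial_simplex=[[guess[0]*100+a,guess[1]*100+b,y0*10+c] for a,b,c in[(0,0,0),(1,0,0),(0,1,0),(0,0,3)]],maxiter=150))
        if best is None or r.fun<best.fun:best=r
    return best.x[0]/100,best.x[1]/100,np.degrees(best.x[2]/10),best.fun
E
cat > a.py <<'E'
from fit import *
d=pickle.load(open("det.pkl","rb"))
ims={c:d[c+"_im"] for c in("scene","top")}; cal={c:d[c,"cal"] for c in ims}
V=[(cal[c],fgmask(ims[c])) for c in ims]
yaws=np.radians([0,45,90,135])
ov={c:ims[c].copy() for c in ims}
res={}
def draw(P):
    for c in ims:
        uv=proj(cal[c],P); h=cv2.convexHull(uv.astype(np.float32))
        ov[c]=cv2.polylines(ov[c],[np.round(h*8).astype(np.int32)],True,(255,0,255),1,cv2.LINE_AA,shift=3)
for n,uv in dict(P=(167,204),Q=(256,255),R=(416,194),S=(396,246)).items():
    g=unproj(cal["top"],uv,.05)
    r=fitbox(V,g[:2],yaws); e=[fitbox([v],r[:2],[np.radians(r[2])]) for v in V]
    res[n]=r; print(n,np.round(r,4),[np.round(q,3) for q in e]); draw(box(r[0],r[1],np.radians(r[2]),.07,.05,0,.07))
def nm(c,l,pick=0): 
    return d[c,l][pick]["mask"].astype(np.float32)
for n,uv,f in [("blue",(372,197),lambda i:(i[:,:,2]-i[:,:,0]>25)|(i.max(2)>105)),("turq",(442,234),lambda i:(i[:,:,1]-i[:,:,0]>25)|(i.max(2)>105)),("green",(457,197),lambda i:(i[:,:,1]-i[:,:,0]>20)|(i.max(2)>105))]:
    v=[(cal[c],f(ims[c].astype(int)).astype(np.float32)) for c in ims]
    r=fitbox(v,unproj(cal["top"],uv,.05)[:2],yaws);res[n]=r; print(n,np.round(r,4)); draw(box(r[0],r[1],np.radians(r[2]),.07,.05,0,.07))
bl=[(cal[c],(ims[c].max(2)<38).astype(np.float32)) for c in ims]
r=fitbox(bl,unproj(cal["top"],(336,252),.03)[:2],yaws,(.085,.05,0,.03),8);res["block"]=r;print("block",np.round(r,4));draw(box(r[0],r[1],np.radians(r[2]),.085,.05,0,.03))
lg=[(cal[c],((ims[c].astype(int)[:,:,0]-ims[c].astype(int)[:,:,2])>20).astype(np.float32)) for c in ims]
r=fitbox(lg,unproj(cal["top"],(299,162),.1)[:2],np.radians([85,95]),(.04,.34,.082,.1),6)
r=fitbox(lg,r[:2],[np.radians(r[2])+np.pi/2*0,np.radians(5),np.radians(-5)],(.04,.34,.082,.1),6)
res["ledge"]=r;print("ledge",np.round(r,4),[np.round(fitbox([v],r[:2],[np.radians(r[2])],(.04,.34,.082,.1),6),4) for v in lg]);draw(box(r[0],r[1],np.radians(r[2]),.04,.34,.082,.1))
def fitcyl(n,g,D,z0,z1,ms):
    rois=[roi(cyl(*g,D,z0,z1),c,10) for c,_ in ms]
    q=minimize(lambda p:sum(cost(c,cyl(p[0]/100,p[1]/100,D,z0,z1),M,o) for (c,M),o in zip(ms,rois)),np.array(g)*100,method="Nelder-Mead",options=dict(initial_simplex=np.array(g)*100+np.array([[0,0],[1,0],[0,1]])))
    res[n]=(*q.x/100,q.fun);print(n,np.round(res[n],4));draw(cyl(*q.x/100,D,z0,z1))
fitcyl("jar",tuple(unproj(cal["top"],(199,253),.05)[:2]),.064,0,.07,[(cal[c],nm(c,"jar")) for c in ims])
fitcyl("bottle",tuple(unproj(cal["top"],(297,214),.08)[:2]),.054,0,.125,[(cal[c],nm(c,"bottle")) for c in ims])
fitcyl("tin",tuple(unproj(cal["top"],(312,156),.13)[:2]),.036,.1,.15,[(cal[c],((lambda i:(i[:,:,0]-i[:,:,2]<12)&(i.max(2)>78)))(ims[c].astype(int)).astype(np.float32)) for c in ims])
pickle.dump(res,open("res.pkl","wb"))
a=np.array(res["ledge"][:2]);y=np.radians(res["ledge"][2]);t=np.array(res["tin"][:2])-a
print("tin in ledge",t@[np.cos(y),np.sin(y)],t@[-np.sin(y),np.cos(y)])
s=cv2.resize(ov["scene"][130:310,140:490],None,fx=2.2,fy=2.2,interpolation=3);cv2.imwrite("pics/ovs.png",s[:,:,::-1])
s=cv2.resize(ov["top"][135:285,140:480],None,fx=2.3,fy=2.3,interpolation=3);cv2.imwrite("pics/ovt.png",s[:,:,::-1])
E
python3 a.py
```

```text
P [5.6040000e-01 3.8750000e-01 2.0665140e+02 2.6909375e+03] [array([5.270000e-01, 4.180000e-01, 1.839400e+02, 3.137438e+03]), array([  0.562,   0.387, 207.326,  74.75 ])]
Q [4.021000e-01 1.140000e-01 5.749010e+01 2.562875e+03] [array([3.630000e-01, 1.390000e-01, 9.849800e+01, 2.171438e+03]), array([ 0.403,  0.114, 58.052, 32.562])]
R [ 5.7260000e-01 -3.8450000e-01  6.7037500e+01  3.2371875e+03] [array([ 5.580000e-01, -3.840000e-01,  5.714500e+01,  2.313688e+03]), array([  0.573,  -0.374,  41.173, 197.   ])]
S [ 4.131000e-01 -2.972000e-01  5.094690e+01  3.212125e+03] [array([ 3.57000e-01, -3.23000e-01,  5.45640e+01,  2.92025e+03]), array([ 0.414, -0.297, -4.985, 42.375])]
blue [ 5.6760000e-01 -2.3610000e-01  1.3541400e+02  3.2001875e+03]
turq [ 4.502000e-01 -4.485000e-01  6.868470e+01  3.226625e+03]
green [ 5.5730000e-01 -5.0310000e-01 -1.0139800e+01  3.4836875e+03]
block [ 4.082000e-01 -1.226000e-01  4.465670e+01  1.954375e+02]
ledge [ 6.740000e-01 -2.150000e-02  7.491100e+00  4.918125e+02] [array([ 6.7340e-01, -2.1700e-02,  7.4049e+00,  3.5500e+02]), array([ 6.752000e-01, -2.120000e-02,  7.294200e+00,  2.454375e+02])]
jar [  0.4177   0.2878 133.6875]
bottle [ 5.204e-01 -1.340e-02  2.340e+02]
tin [ 6.501000e-01 -4.810000e-02  1.417125e+03]
tin in ledge -0.02718893813009702 -0.023217432700762985
```

```bash
python3 - <<'E'
import pickle
d=pickle.load(open("det.pkl","rb"))
for c,pts in (("scene",[(250,180),(359,170),(359,159),(231,204),(349,232),(349,241),(360,235)]),("top",[(300,300),(256,262),(312,155),(313,160)])):
    for p in pts: print(c,p,d[c+"_im"][p[1],p[0]])
E
sed -i 's/^def fgmask.*//; s/^    f=im.astype(int); return.*//' fit.py
cat >> fit.py <<'E'
def fgmask(im,ch=(0,2),th=18):
    f=im.astype(int); b=cv2.medianBlur(im,91).astype(int)
    return (((f[:,:,ch[0]]-f[:,:,ch[1]])>th)|(f.max(2)>b.max(2)+28)).astype(np.float32)
E
python3 - <<'E'
s=open('a.py').read()
import re
s=s.replace('lambda i:(i[:,:,2]-i[:,:,0]>25)|(i.max(2)>105)','(2,0)').replace('lambda i:(i[:,:,1]-i[:,:,0]>25)|(i.max(2)>105)','(1,0)').replace('lambda i:(i[:,:,1]-i[:,:,0]>20)|(i.max(2)>105)','(1,0)')
s=s.replace('f(ims[c].astype(int)).astype(np.float32)) for c in ims]\n    r=','fgmask(ims[c],f)) for c in ims]\n    r=')
open('a.py','w').write(s)
E
python3 a.py
```

```text
scene (250, 180) [114 117 111]
scene (359, 170) [53 34 19]
scene (359, 159) [176 161 127]
scene (231, 204) [160 135  95]
scene (349, 232) [144 152 149]
scene (349, 241) [78 76 73]
scene (360, 235) [162 130  70]
top (300, 300) [82 84 84]
top (256, 262) [107  76  43]
top (312, 155) [102 108 121]
top (313, 160) [48 44 43]
P [  0.5616   0.3866  26.0399 122.375 ] [array([ 0.561,  0.386, 26.038, 38.188]), array([ 0.563,  0.387, 26.662, 76.75 ])]
Q [4.024000e-01 1.133000e-01 5.818290e+01 1.739375e+02] [array([ 0.401,  0.114, 58.211, 91.625]), array([ 0.403,  0.114, 58.47 , 33.125])]
R [  0.5699  -0.372  -20.5972 130.8125] [array([  0.569,  -0.372, -19.401,  54.938]), array([  0.571,  -0.372, -22.833,  59.25 ])]
S [  0.4129  -0.297  174.4963 121.75  ] [array([  0.412,  -0.297, 175.358,  58.562]), array([  0.414,  -0.297, 175.363,  41.438])]
blue [  0.5698  -0.2366 133.1146 117.9375]
turq [ 4.499000e-01 -4.424000e-01  1.113482e+02  4.958750e+02]
green [  0.5588  -0.4979  -0.9049 481.8125]
block [ 4.082000e-01 -1.226000e-01  4.465670e+01  1.954375e+02]
ledge [ 6.740000e-01 -2.150000e-02  7.491100e+00  4.918125e+02] [array([ 6.7340e-01, -2.1700e-02,  7.4049e+00,  3.5500e+02]), array([ 6.752000e-01, -2.120000e-02,  7.294200e+00,  2.454375e+02])]
jar [  0.4177   0.2878 133.6875]
bottle [ 5.204e-01 -1.340e-02  2.340e+02]
tin [ 6.501000e-01 -4.810000e-02  1.417125e+03]
tin in ledge -0.02718893813009702 -0.023217432700762985
```

View pics/ovs.png

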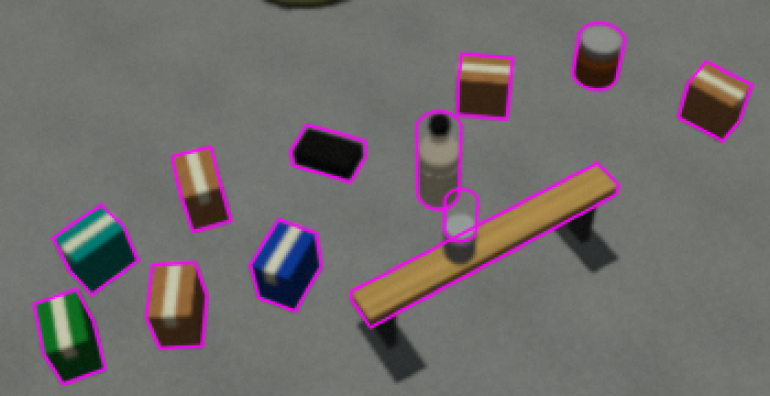

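View pics/ovt.png

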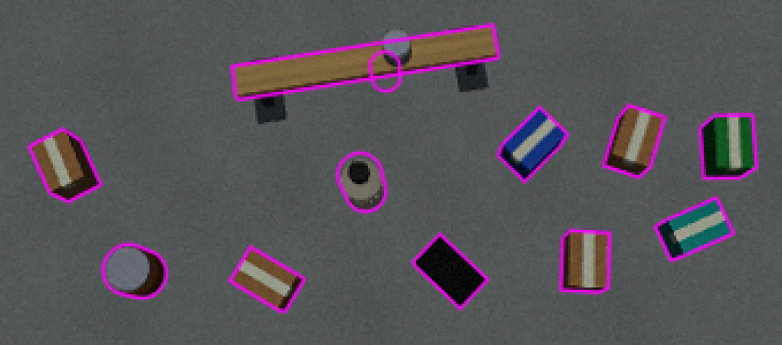

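```bash
cat > plan.py <<'E'
import sys,json,math
from cell import env
import numpy as np
from scipy.spatial.transform import Rotation as Ro
# usage: plan.py "x y z yaw speed_mm turn_deg" ... chained from the current measured pose
o=env.get_obs(); p=np.array(o["tool_pos"])*1000
R=Ro.from_euler("xyz",o["tool_rot"],degrees=True)
print("t",round(o["time_s"],2),"pos",p.round(1),"rot",np.round(o["tool_rot"],2),"F",np.round(o["force"],2),"w",round(o["grip_width"],4),"q",np.round(o["qpos"],0))
for a in sys.argv[1:]:
    v=[float(s) for s in a.split()]; T=np.array(v[:3]);sp=v[4] if len(v)>4 else 45;td=v[5] if len(v)>5 else 8
    RT=Ro.from_euler("xyz",[-90,0,v[3]],degrees=True)
    n=max(math.ceil(np.linalg.norm(T-p)/sp),math.ceil(np.degrees((R.inv()*RT).magnitude())/td),1)
    rows=[]
    for i in range(n):
        k=n-i
        s=R.inv().apply((T-p)/k); w=np.degrees((R.inv()*RT).as_rotvec())/k
        s=np.round(s,0 if k>1 else 0);w=np.round(w,1)
        p=p+R.apply(s);R=R*Ro.from_rotvec(w,degrees=True)
        rows.append([s.astype(int).tolist(),w.tolist()])
    print(n,json.dumps(rows).replace(" ","").replace("-0.0","0").replace(".0]","]").replace(".0,",","),"end",p.round(1))
E
python3 - <<'E'
from fit import *
d=pickle.load(open("det.pkl","rb"))
a=unproj(d["top","cal"],(312.2,153.7),.15);b=unproj(d["scene","cal"],(349,231),.15);print(a,b)
L=np.array([.674,-.0215]);y=np.radians(7.4);u=np.array([-np.sin(y),np.cos(y)])
for q in(a,b):t=q[:2]-L;print(t@u,t@[np.cos(y),np.sin(y)])
for s in np.arange(-.13,.14,.01):print(round(s,3),(L+s*u).round(4))
E
python3 plan.py "562 387 190 116" "562 387 90 116"
```

```text
[ 0.67751043 -0.06415574  0.15      ] [ 0.67639598 -0.06162792  0.15      ]
-0.04275259743842798 -0.0020126837213515917
-0.04010229000491593 -0.002792270712859695
-0.13 [ 0.6907 -0.1504]
-0.12 [ 0.6895 -0.1405]
-0.11 [ 0.6882 -0.1306]
-0.1 [ 0.6869 -0.1207]
-0.09 [ 0.6856 -0.1108]
-0.08 [ 0.6843 -0.1008]
-0.07 [ 0.683  -0.0909]
-0.06 [ 0.6817 -0.081 ]
-0.05 [ 0.6804 -0.0711]
-0.04 [ 0.6792 -0.0612]
-0.03 [ 0.6779 -0.0513]
-0.02 [ 0.6766 -0.0413]
-0.01 [ 0.6753 -0.0314]
-0.0 [ 0.674  -0.0215]
0.01 [ 0.6727 -0.0116]
0.02 [ 0.6714 -0.0017]
0.03 [0.6701 0.0083]
0.04 [0.6688 0.0182]
0.05 [0.6676 0.0281]
0.06 [0.6663 0.038 ]
0.07 [0.665  0.0479]
0.08 [0.6637 0.0578]
0.09 [0.6624 0.0678]
0.1 [0.6611 0.0777]
0.11 [0.6598 0.0876]
0.12 [0.6585 0.0975]
0.13 [0.6573 0.1074]
t 0.8 pos [190.8 621.4 186. ] rot [-90.    -0.    72.94] F [-0.65 -0.22  0.06] w 0.087 q [-72.  18.  -4.  83.   1.  79.  -3.]
10 [[[-12,0,-42],[0,-4.3,0]],[[-15,0,-41],[0,-4.3,0]],[[-18,0,-40],[0,-4.3,0]],[[-21,-1,-39],[0,-4.3,0]],[[-23,0,-37],[0,-4.3,0]],[[-26,-1,-35],[0,-4.3,0]],[[-29,0,-33],[0,-4.3,0]],[[-31,-1,-31],[0,-4.3,0]],[[-33,0,-29],[0,-4.3,0]],[[-36,-1,-27],[0,-4.4,0]]] end [562.4 387.1 190. ]
3 [[[0,33,0],[0,0,0]],[[0,34,0],[0,0,0]],[[0,33,0],[0,0,0]]] end [562.4 387.1  90. ]
```

Request:
{"fn": "carry_out", "kwargs": {"targets": [[[-12,0,-42],[0,-4.3,0]],[[-15,0,-41],[0,-4.3,0]],[[-18,0,-40],[0,-4.3,0]],[[-21,-1,-39],[0,-4.3,0]],[[-23,0,-37],[0,-4.3,0]],[[-26,-1,-35],[0,-4.3,0]],[[-29,0,-33],[0,-4.3,0]],[[-31,-1,-31],[0,-4.3,0]],[[-33,0,-29],[0,-4.3,0]],[[-36,-1,-27],[0,-4.4,0]],[[0,30,0],[0,0,0]],[[0,30,0],[0,0,0]]], "jaw": 1, "squeeze": 30}}

```text
time_s: 2.0
tool_pos: [0.5653, 0.3854, 0.1303]
tool_rot: [-90.2, 0.0, 115.8]
force: [-1.2, 1.7, -0.7]
grip_width: 0.0869
```

```bash
python3 - <<'E'
from cell import env
import cv2
im=env.read_camera("wrist"); cv2.imwrite("pics/w1.png",im[:,:,::-1])
E
python3 plan.py "562 387 20 116 30"
```

```text
t 2.05 pos [560.8 384.3 123.2] rot [-8.9560e+01  8.0000e-02  1.1592e+02] F [-2.1   0.2  -4.95] w 0.0873 q [-39.  24.   3.  83.  -1.  74.  80.]
4 [[[1,26,-1],[-0.1,0,0]],[[0,26,-1],[-0.1,0,0]],[[1,26,0],[-0.1,0,0]],[[0,25,-1],[-0.1,-0.1,-0.1]]] end [562.2 387.1  20.2]
```

View pics/w1.png

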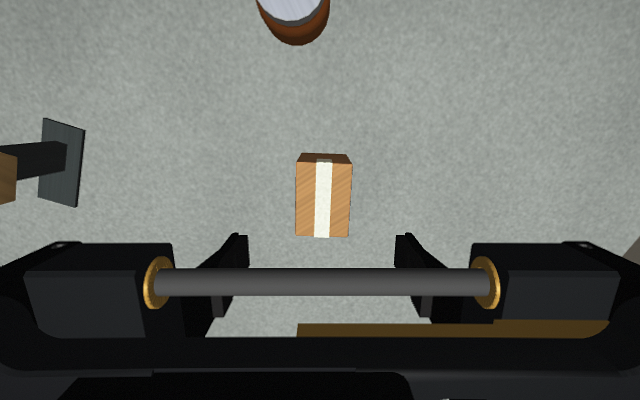

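The wrist picture shows the carton squarely aligned at (323,195), centred between the fingers at columns 240 and 400; the jar is at (295,20). Going down and gripping.

Request:
{"fn": "carry_out", "kwargs": {"targets": [[[0,30,0],[0,0,0]],[[0,30,0],[0,0,0]],[[0,28,0],[0,0,0]],[[0,17,0],[0,0,0]],[[0,0,0],[0,0,0]]]}}

```text
time_s: 2.55
tool_pos: [0.5605, 0.3862, 0.0224]
tool_rot: [-89.7, 0.0, 116.1]
force: [-0.7, -0.0, 0.2]
grip_width: 0.087
```

Request:
{"fn": "carry_out", "kwargs": {"targets": [[[0,0,0],[0,0,0]],[[0,0,0],[0,0,0]],[[0,0,0],[0,0,0]],[[0,0,0],[0,0,0]],[[0,0,0],[0,0,0]],[[0,0,0],[0,0,0]]], "jaw": 0}}

```text
time_s: 3.15
tool_pos: [0.5634, 0.3862, 0.0257]
tool_rot: [-90.1, 0.1, 116.0]
force: [0.2, -2.4, 3.1]
grip_width: 0.0493
```

Request:
{"fn": "carry_out", "kwargs": {"targets": [[[0,-10,0],[0,0,0]],[[0,-20,0],[0,0,0]],[[0,-20,0],[0,0,0]],[[0,-10,0],[0,0,0]],[[0,0,0],[0,0,0]],[[0,0,0],[0,0,0]],[[0,0,0],[0,0,0]]]}}

```text
time_s: 3.85
tool_pos: [0.5613, 0.3865, 0.0832]
tool_rot: [-89.8, 0.0, 116.0]
force: [-0.2, -0.2, -5.9]
grip_width: 0.0499
```

```bash
python3 plan.py; python3 - <<'E'
from cell import env
for i in range(3): env.read_camera("wrist");print(env.get_obs()["force"].round(2))
E
```

```text
t 3.85 pos [561.3 386.5  83.2] rot [-8.9830e+01  3.0000e-02  1.1604e+02] F [-0.18 -0.24 -5.86] w 0.0499 q [-39.  26.   3.  85.  -1.  69.  80.]
[-0.49  0.43 -5.47]
[-1.31  0.07 -6.5 ]
[ 0.24 -0.22 -5.11]
```

```bash
python3 plan.py "562 387 205 116 40" "668 23 205 7.4"
```

```text
t 4.0 pos [561.8 386.7  83.8] rot [-8.9890e+01  2.0000e-02  1.1604e+02] F [ 0.24 -0.22 -5.11] w 0.0495 q [-39.  26.   3.  85.  -1.  69.  80.]
4 [[[0,-30,0],[0,0,0]],[[0,-30,0],[0,0,0]],[[0,-31,0],[-0.1,0,0]],[[0,-30,0],[0,0,0]]] end [562.  386.8 204.8]
14 [[[-27,0,5],[0,7.8,0]],[[-27,0,1],[0,7.8,0]],[[-27,0,-3],[0,7.8,0]],[[-26,0,-6],[0,7.7,0]],[[-25,0,-10],[0,7.8,0]],[[-24,0,-13],[0,7.7,0]],[[-22,0,-16],[0,7.8,0]],[[-19,0,-19],[0,7.7,0]],[[-16,0,-21],[0,7.8,0]],[[-13,0,-24],[0,7.7,0]],[[-10,0,-25],[0,7.8,0]],[[-7,0,-26],[0,7.7,0]],[[-3,0,-27],[0,7.8,0]],[[0,0,-28],[0,7.7,0]]] end [667.7  22.5 204.9]
```

Request:
{"fn": "carry_out", "kwargs": {"targets": [[[0,-30,0],[0,0,0]],[[0,-30,0],[0,0,0]],[[0,-31,0],[0,0,0]],[[0,-30,0],[0,0,0]],[[-27,0,5],[0,7.8,0]],[[-27,0,1],[0,7.8,0]],[[-27,0,-3],[0,7.8,0]],[[-26,0,-6],[0,7.7,0]],[[-25,0,-10],[0,7.8,0]],[[-24,0,-13],[0,7.7,0]],[[-22,0,-16],[0,7.8,0]],[[-19,0,-19],[0,7.7,0]]]}}

```text
time_s: 5.2
tool_pos: [0.6223, 0.1778, 0.2056]
tool_rot: [-90.0, 0.0, 53.6]
force: [-0.3, 0.3, -6.4]
grip_width: 0.0493
```

Request:
{"fn": "carry_out", "kwargs": {"targets": [[[-16,0,-21],[0,7.8,0]],[[-13,0,-24],[0,7.7,0]],[[-10,0,-25],[0,7.8,0]],[[-7,0,-26],[0,7.7,0]],[[-3,0,-27],[0,7.8,0]],[[0,0,-28],[0,7.7,0]],[[0,0,0],[0,0,0]],[[0,0,0],[0,0,0]],[[0,0,0],[0,0,0]]]}}

```text
time_s: 6.1
tool_pos: [0.6679, 0.0245, 0.2056]
tool_rot: [-89.9, 0.0, 7.6]
force: [0.1, 0.3, -6.9]
grip_width: 0.0497
```

```bash
python3 - <<'E'
from cell import env
import cv2
for c in("scene","wrist"):
  im=env.read_camera(c); cv2.imwrite(f"pics/{c}2.png",im[:,:,::-1] if c=="wrist" else cv2.resize(im[150:310,250:450],None,fx=3.5,fy=3.5,interpolation=3)[:,:,::-1])
E
python3 plan.py "668 23 135 7.4 30"
```

```text
t 6.2 pos [668.   24.7 205.7] rot [-8.994e+01  1.000e-02  7.590e+00] F [-0.2  -0.08 -5.81] w 0.0495 q [-25.  21.  28.  79. -10.  82.  10.]
3 [[[0,24,-1],[0,0.1,0]],[[0,23,0],[0,0,0]],[[0,24,-1],[-0.1,0.1,0]]] end [668.2  22.8 134.7]
```

View pics/scene2.png

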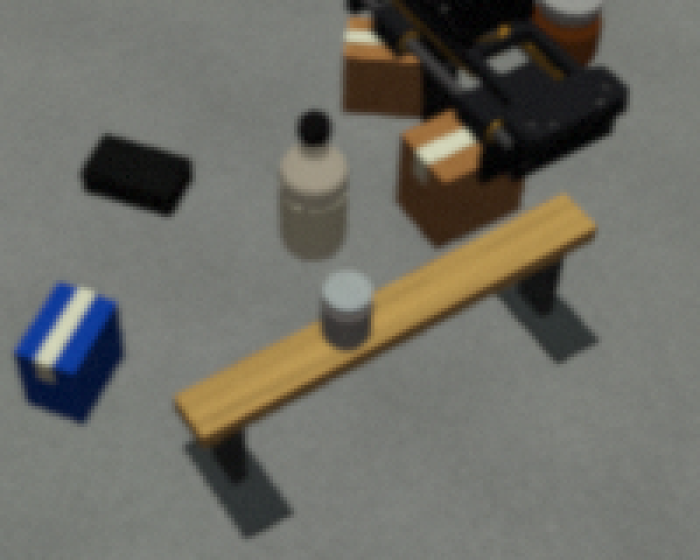

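View pics/wrist2.png

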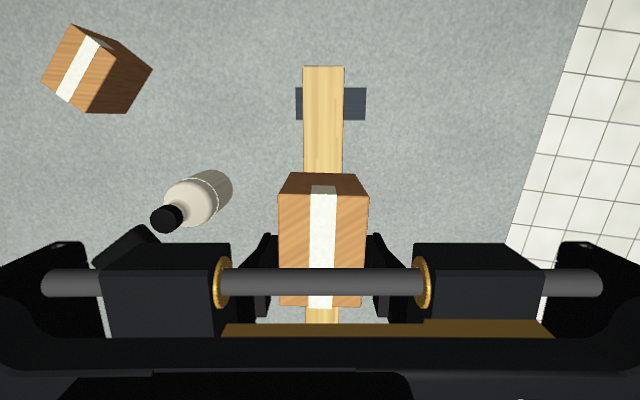

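The scene crop shows the carton held above the ledge's free side, tin at (347,305) undisturbed. The wrist picture shows the board at columns 303–344, centred under the carton to about 1 mm and parallel to it. Lowering.

Request:
{"fn": "carry_out", "kwargs": {"targets": [[[1,25,-1],[0,0.2,0]],[[0,25,0],[0,0,0]],[[0,16,0],[0,0,0]],[[0,8,0],[0,0,0]],[[0,3,0],[0,0,0]],[[0,0,0],[0,0,0]],[[0,1,0],[0,0,0]],[[0,1,0],[0,0,0]]]}}

```text
time_s: 7.0
tool_pos: [0.6701, 0.0219, 0.1282]
tool_rot: [-90.0, -0.1, 7.2]
force: [0.5, 0.4, -5.3]
grip_width: 0.0496
```

Request:
{"fn": "carry_out", "kwargs": {"targets": [[[0,1,0],[0,0,0]],[[0,1,0],[0,0,0]],[[0,0,0],[0,0,0]]]}}

```text
time_s: 7.3
tool_pos: [0.6697, 0.0216, 0.1257]
tool_rot: [-90.0, -0.1, 7.2]
force: [-1.0, -0.8, -3.2]
grip_width: 0.0496
```

Contact starting; 1 mm steps until the weight is taken.

Request:
{"fn": "carry_out", "kwargs": {"targets": [[[0,1,0],[0,0,0]],[[0,1,0],[0,0,0]],[[0,0,0],[0,0,0]]]}}

```text
time_s: 7.6
tool_pos: [0.6697, 0.0216, 0.1256]
tool_rot: [-90.0, -0.1, 7.2]
force: [-4.5, -1.1, 5.7]
grip_width: 0.0494
```

Request:
{"fn": "carry_out", "kwargs": {"targets": [[[0,0,0],[0,0,0]],[[0,0,0],[0,0,0]],[[0,0,0],[0,0,0]],[[0,0,0],[0,0,0]]], "jaw": 0.8}}

```text
time_s: 8.0
tool_pos: [0.6696, 0.0223, 0.123]
tool_rot: [-90.0, -0.0, 7.3]
force: [-1.4, -0.5, -0.4]
grip_width: 0.0682
```

Request:
{"fn": "carry_out", "kwargs": {"targets": [[[0,-10,0],[0,0,0]],[[0,-30,0],[0,0,0]],[[0,-40,0],[0,0,0]],[[0,-30,0],[0,0,0]],[[0,0,0],[0,0,0]]]}}

```text
time_s: 8.5
tool_pos: [0.6723, 0.0217, 0.2395]
tool_rot: [-90.0, -0.6, 7.2]
force: [0.3, -0.6, 0.9]
grip_width: 0.0698
```

```bash
python3 - <<'E'
from cell import env
import cv2
for c in("scene",):
  im=env.read_camera(c); cv2.imwrite(f"pics/{c}3.png",im[:,:,::-1] if c=="wrist" else cv2.resize(im[150:310,250:450],None,fx=3.5,fy=3.5,interpolation=3)[:,:,::-1])
E
python3 plan.py "408 122 200 148" "408 122 120 148 30"
```

```text
t 8.55 pos [671.1  21.7 236.6] rot [-90.01  -0.35   7.23] F [ 0.07  0.15 -1.  ] w 0.0697 q [-25.  21.  28.  77. -10.  84.  10.]
18 [[[-14,2,7],[0,-7.8,0]],[[-13,2,9],[0,-7.8,0]],[[-11,2,11],[0,-7.8,0]],[[-10,2,12],[0,-7.8,0]],[[-8,2,13],[0,-7.8,0]],[[-6,2,14],[0,-7.8,0]],[[-4,2,15],[0,-7.8,0]],[[-2,2,16],[0,-7.8,0]],[[0,2,16],[0,-7.8,0]],[[2,2,15],[0,-7.8,0]],[[5,2,15],[0,-7.8,0]],[[6,2,14],[0,-7.9,0]],[[8,2,13],[0.1,-7.8,0]],[[10,2,12],[0,-7.9,0]],[[12,2,11],[0,-7.8,0]],[[13,2,9],[0.1,-7.9,-0.1]],[[14,2,7],[0,-7.8,0]],[[16,1,5],[0.1,-7.9,-0.1]]] end [407.4 122.  200.3]
3 [[[0,27,0],[0,0,0]],[[0,27,0],[0,0,0]],[[-1,26,0],[0,0,0]]] end [408.2 121.5 120.3]
```

View pics/scene3.png

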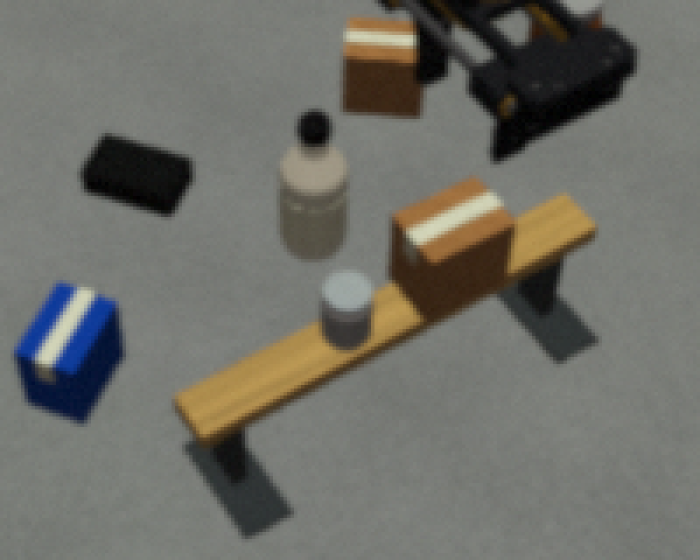

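The first full carton stands square on the board between the tin (347,305) and the leg, tin unmoved. Next: the brown carton at top (416,195), "R".

```bash
python3 plan.py "570 -372 130 69.5" "570 -372 23 69.5 30"
```

```text
t 8.55 pos [671.1  21.7 236.6] rot [-90.01  -0.35   7.23] F [ 0.07  0.15 -1.  ] w 0.0697 q [-25.  21.  28.  77. -10.  84.  10.]
10 [[[-15,11,-38],[0,-6.2,0]],[[-19,11,-36],[0,-6.2,0]],[[-23,10,-34],[0,-6.2,0]],[[-26,11,-31],[0,-6.2,0]],[[-30,10,-28],[0,-6.2,0]],[[-32,11,-25],[0.1,-6.3,0]],[[-35,10,-21],[0,-6.2,0.1]],[[-37,11,-17],[0.1,-6.3,0]],[[-38,10,-13],[0,-6.2,0.1]],[[-40,11,-8],[0.1,-6.3,0]]] end [ 569.9 -372.5  129.8]
4 [[[0,27,0],[0,0,0]],[[0,27,0],[0,0,0]],[[0,26,0],[0,0,0]],[[0,27,0],[0,0,0]]] end [ 569.9 -372.4   22.8]
```

Request:
{"fn": "carry_out", "kwargs": {"targets": [[[-15,8,-38],[0,-6.2,0]],[[-19,8,-36],[0,-6.2,0]],[[-23,8,-34],[0,-6.2,0]],[[-26,10,-31],[0,-6.2,0]],[[-30,10,-28],[0,-6.2,0]],[[-32,11,-25],[0,-6.3,0]],[[-35,11,-21],[0,-6.2,0]],[[-37,13,-17],[0,-6.3,0]],[[-38,13,-13],[0,-6.2,0]],[[-40,14,-8],[0,-6.3,0]],[[0,0,0],[0,0,0]],[[0,0,0],[0,0,0]]], "jaw": 1}}

```text
time_s: 9.75
tool_pos: [0.5659, -0.3732, 0.1253]
tool_rot: [-89.8, -0.0, 69.3]
force: [0.4, 0.4, 0.1]
grip_width: 0.0864
```

```bash
python3 - <<'E'
from cell import env
import cv2
im=env.read_camera("wrist"); cv2.imwrite("pics/w4.png",im[:,:,::-1])
E
python3 plan.py "570 -372 23 69.5 30"
```

```text
t 9.8 pos [ 567.5 -371.5  126. ] rot [-8.991e+01 -7.000e-02  6.948e+01] F [0.92 0.6  0.37] w 0.0869 q [ 11.  25.  27.  84. -12.  74. 109.]
4 [[[0,26,-1],[0,0,0]],[[0,26,-1],[0,0,0]],[[0,25,0],[0,0,0]],[[0,26,-1],[-0.1,0,0.1]]] end [ 570.2 -372.4   23. ]
```

View pics/w4.png

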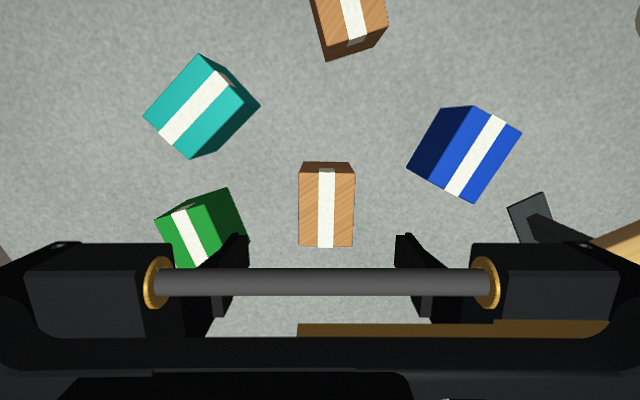

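Carton R at (326,205), aligned and centred between the fingers; green look-alike's nearest corner (248,238) is about 25 mm beyond the left finger. Descending and gripping.

Request:
{"fn": "carry_out", "kwargs": {"targets": [[[1,26,-1],[0,0,0]],[[1,26,-1],[0,0,0]],[[1,26,0],[0,0,0]],[[0,17,0],[0,0,0]],[[0,7,0],[0,0,0]],[[0,0,0],[0,0,0]]]}}

```text
time_s: 10.4
tool_pos: [0.5707, -0.3691, 0.0243]
tool_rot: [-89.9, -0.0, 69.6]
force: [0.8, 0.8, 0.2]
grip_width: 0.0871
```

Request:
{"fn": "carry_out", "kwargs": {"targets": [[[0,0,0],[0,0,0]],[[0,0,0],[0,0,0]],[[0,0,0],[0,0,0]],[[0,0,0],[0,0,0]],[[0,0,0],[0,0,0]],[[0,0,0],[0,0,0]]], "jaw": 0}}

```text
time_s: 11.0
tool_pos: [0.5706, -0.3704, 0.0252]
tool_rot: [-90.0, 0.0, 69.5]
force: [0.2, 0.3, 1.6]
grip_width: 0.0496
```

Request:
{"fn": "carry_out", "kwargs": {"targets": [[[0,-10,0],[0,0,0]],[[0,-20,0],[0,0,0]],[[0,-20,0],[0,0,0]],[[0,-10,0],[0,0,0]],[[0,0,0],[0,0,0]],[[0,0,0],[0,0,0]],[[0,0,0],[0,0,0]]]}}

```text
time_s: 11.7
tool_pos: [0.5698, -0.3695, 0.0835]
tool_rot: [-89.9, -0.0, 69.5]
force: [-0.1, -0.5, -2.5]
grip_width: 0.0492
```

```bash
python3 - <<'E'
from cell import env
for i in range(3): env.read_camera("wrist");print(env.get_obs()["force"].round(2))
E
python3 plan.py "569 -372 205 69.5 40" "688 -132 205 7.4"
```

```text
[ 0.27 -0.12 -1.61]
[ 0.3  -0.17 -1.56]
[-0.11 -0.61 -2.91]
t 11.85 pos [ 570.1 -369.8   83.9] rot [-8.990e+01 -2.000e-02  6.954e+01] F [-0.11 -0.61 -2.91] w 0.0498 q [ 11.  27.  27.  86. -13.  70. 109.]
4 [[[-1,-30,0],[0,0,0]],[[0,-30,0],[0,0,0]],[[-1,-31,0],[0,0,0]],[[0,-30,0],[-0.1,0,0]]] end [ 569.5 -371.8  204.9]
8 [[[33,0,-3],[0,7.8,0]],[[33,0,1],[0,7.8,0]],[[33,0,6],[0,7.8,0]],[[32,0,10],[0,7.7,0]],[[30,0,14],[0,7.8,0]],[[28,0,18],[0,7.7,0]],[[26,0,22],[0,7.8,0]],[[22,0,25],[0,7.7,0]]] end [ 687.9 -132.5  205. ]
```

Light (about 1.7–2 N). Set it back down gently.

Request:
{"fn": "carry_out", "kwargs": {"targets": [[[0,20,0],[0,0,0]],[[0,20,0],[0,0,0]],[[0,12,0],[0,0,0]],[[0,4,0],[0,0,0]],[[0,2,0],[0,0,0]],[[0,1,0],[0,0,0]],[[0,1,0],[0,0,0]],[[0,0,0],[0,0,0]]]}}

```text
time_s: 12.65
tool_pos: [0.571, -0.3704, 0.0256]
tool_rot: [-90.1, 0.0, 69.5]
force: [0.9, -0.5, -1.8]
grip_width: 0.0494
```

Request:
{"fn": "carry_out", "kwargs": {"targets": [[[0,0,0],[0,0,0]],[[0,0,0],[0,0,0]],[[0,0,0],[0,0,0]],[[0,0,0],[0,0,0]]], "jaw": 1}}

```text
time_s: 13.05
tool_pos: [0.5708, -0.3703, 0.0253]
tool_rot: [-90.0, -0.0, 69.5]
force: [0.3, -0.3, -0.3]
grip_width: 0.0736
```

Request:
{"fn": "carry_out", "kwargs": {"targets": [[[0,-10,0],[0,0,0]],[[0,-30,0],[0,0,0]],[[0,-40,0],[0,0,0]],[[0,-30,0],[0,0,0]],[[0,0,0],[0,0,0]]]}}

```text
time_s: 13.55
tool_pos: [0.5734, -0.3726, 0.1418]
tool_rot: [-90.6, 0.1, 69.5]
force: [1.1, -0.5, 1.0]
grip_width: 0.087
```

```bash
python3 plan.py "413 -297 130 85 45"; python3 plan.py "413 -297 130 -95 45"
```

```text
t 13.55 pos [ 573.4 -372.6  141.8] rot [-9.059e+01  9.000e-02  6.952e+01] F [ 1.12 -0.51  0.98] w 0.087 q [ 11.  25.  27.  83. -12.  75. 108.]
4 [[[4,2,44],[0.1,-3.9,0]],[[7,3,44],[0.2,-3.9,-0.1]],[[9,3,43],[0.1,-3.8,0]],[[13,3,43],[0.2,-3.9,-0.1]]] end [ 413.  -296.6  129.6]
t 13.55 pos [ 573.4 -372.6  141.8] rot [-9.059e+01  9.000e-02  6.952e+01] F [ 1.12 -0.51  0.98] w 0.087 q [ 11.  25.  27.  83. -12.  75. 108.]
21 [[[1,0,8],[0,7.8,0]],[[0,0,8],[0,7.8,0]],[[-2,1,8],[0,7.8,0]],[[-3,0,8],[0,7.8,0]],[[-4,1,8],[0,7.8,0]],[[-5,0,7],[0,7.8,0]],[[-6,1,6],[0,7.8,0]],[[-6,0,6],[0,7.9,0]],[[-7,1,5],[0,7.8,0.1]],[[-8,1,3],[0,7.9,0]],[[-8,0,2],[0,7.8,0]],[[-8,1,1],[0,7.9,0.1]],[[-9,0,0],[0,7.8,0]],[[-8,1,-1],[0,7.9,0.1]],[[-8,0,-2],[0,7.8,0]],[[-8,1,-3],[0,7.9,0]],[[-7,0,-4],[0,7.8,0.1]],[[-7,1,-5],[0,7.9,0]],[[-6,0,-6],[-0.1,7.8,0]],[[-5,1,-7],[0,7.9,0.1]],[[-4,0,-8],[-0.1,7.8,0]]] end [ 413.2 -297.   130.4]
```

Request:
{"fn": "carry_out", "kwargs": {"targets": [[[4,2,44],[0,-3.9,0]],[[7,3,44],[0,-3.9,0]],[[9,3,43],[0,-3.8,0]],[[13,3,40],[0,-3.9,0]],[[0,0,0],[0,0,0]],[[0,0,0],[0,0,0]]]}}

```text
time_s: 14.15
tool_pos: [0.4128, -0.2942, 0.1243]
tool_rot: [-90.1, -0.0, 85.0]
force: [1.1, -0.7, 0.1]
grip_width: 0.0871
```

```bash
python3 - <<'E'
from cell import env
import cv2
im=env.read_camera("wrist"); cv2.imwrite("pics/w5.png",im[:,:,::-1])
E
python3 plan.py "413 -297 23 85 30"
```

```text
t 14.2 pos [ 414.  -294.8  124.7] rot [-9.013e+01  2.000e-02  8.502e+01] F [ 0.78 -0.97  0.48] w 0.0869 q [  7.   3.  26. 109.  -2.  69. 119.]
4 [[[-1,25,0],[0,0,0]],[[0,26,0],[0,0,0]],[[-1,25,0],[0.1,0,0]],[[0,26,1],[0,0,0]]] end [ 413.  -296.8   22.7]
```

View pics/w5.png

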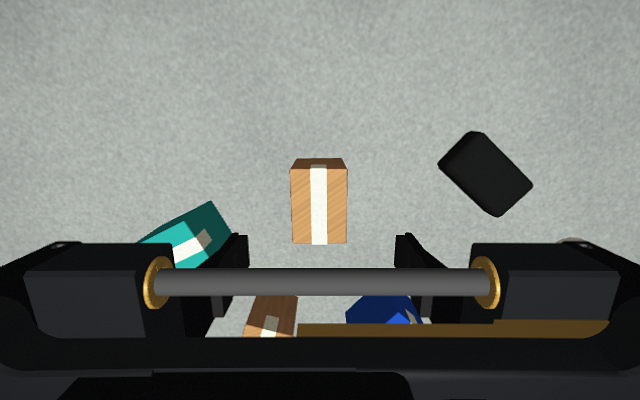

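Carton S at (319,205) is centred and aligned; turquoise box corner (232,235) stays clear of the left finger, block at (485,173) well clear. Descending.

Request:
{"fn": "carry_out", "kwargs": {"targets": [[[-1,26,0],[0,0,0]],[[0,26,0],[0,0,0]],[[-1,26,0],[0,0,0]],[[0,17,0],[0,0,0]],[[0,6,0],[0,0,0]],[[0,0,0],[0,0,0]]]}}

```text
time_s: 14.8
tool_pos: [0.4133, -0.2969, 0.0224]
tool_rot: [-89.9, 0.0, 85.0]
force: [0.5, -0.5, 0.5]
grip_width: 0.0871
```

Request:
{"fn": "carry_out", "kwargs": {"targets": [[[0,0,0],[0,0,0]],[[0,0,0],[0,0,0]],[[0,0,0],[0,0,0]],[[0,0,0],[0,0,0]],[[0,0,0],[0,0,0]],[[0,0,0],[0,0,0]]], "jaw": 0}}

```text
time_s: 15.4
tool_pos: [0.4131, -0.2968, 0.0232]
tool_rot: [-90.0, 0.0, 85.0]
force: [-0.1, -1.7, 0.3]
grip_width: 0.0496
```

Request:
{"fn": "carry_out", "kwargs": {"targets": [[[0,-10,0],[0,0,0]],[[0,-20,0],[0,0,0]],[[0,-20,0],[0,0,0]],[[0,-10,0],[0,0,0]],[[0,0,0],[0,0,0]],[[0,0,0],[0,0,0]],[[0,0,0],[0,0,0]]]}}

```text
time_s: 16.1
tool_pos: [0.4119, -0.2959, 0.0817]
tool_rot: [-89.9, -0.1, 85.0]
force: [-1.0, 0.3, -4.8]
grip_width: 0.0498
```

```bash
python3 - <<'E'
from cell import env
for i in range(3): env.read_camera("wrist");print(env.get_obs()["force"].round(2))
E
python3 plan.py "414 -297 205 85 40" "560 -240 205 46" "688 -132 205 7.4"
```

```text
[ 0.19  0.03 -4.78]
[ 0.29  0.54 -5.81]
[ 0.    0.46 -4.62]
t 16.25 pos [ 412.3 -296.2   82.1] rot [-8.991e+01 -3.000e-02  8.504e+01] F [ 0.    0.46 -4.62] w 0.0498 q [  7.   6.  27. 111.  -3.  64. 120.]
4 [[[0,-31,0],[0,0,0]],[[0,-31,-1],[0,0,0]],[[0,-30,0],[0,0,0]],[[-1,-31,-1],[-0.1,0,0]]] end [ 414.4 -297.5  205.1]
5 [[[14,0,-28],[0,7.8,0]],[[18,0,-26],[0,7.8,0]],[[21,0,-23],[0,7.8,0]],[[24,0,-20],[0,7.8,0]],[[26,0,-17],[0,7.8,0]]] end [ 559.8 -240.   205.1]
5 [[[33,0,-3],[0,7.7,0]],[[34,0,1],[0,7.7,0]],[[33,0,5],[0,7.7,0]],[[32,0,10],[0,7.8,0]],[[30,0,14],[0,7.7,0]]] end [ 687.6 -132.3  205.2]
```

About 5 N: full. So Q is the other light one and stays standing. Carry S to the free end of the ledge.

Request:
{"fn": "carry_out", "kwargs": {"targets": [[[0,-31,0],[0,0,0]],[[0,-31,0],[0,0,0]],[[0,-30,0],[0,0,0]],[[0,-31,0],[0,0,0]],[[14,0,-28],[0,7.8,0]],[[18,0,-26],[0,7.8,0]],[[21,0,-23],[0,7.8,0]],[[24,0,-20],[0,7.8,0]],[[26,0,-17],[0,7.8,0]],[[33,0,-3],[0,7.7,0]],[[34,0,1],[0,7.7,0]],[[33,0,5],[0,7.7,0]]]}}

```text
time_s: 17.45
tool_pos: [0.636, -0.1732, 0.2048]
tool_rot: [-89.9, 0.1, 22.6]
force: [-0.1, -0.9, -4.5]
grip_width: 0.0497
```

Request:
{"fn": "carry_out", "kwargs": {"targets": [[[32,0,10],[0,7.8,0]],[[30,0,14],[0,7.7,0]],[[0,0,0],[0,0,0]],[[0,0,0],[0,0,0]],[[0,0,0],[0,0,0]]]}}

```text
time_s: 17.95
tool_pos: [0.6853, -0.1326, 0.2052]
tool_rot: [-90.0, 0.1, 7.4]
force: [-0.6, -0.3, -4.6]
grip_width: 0.0495
```

```bash
python3 - <<'E'
from cell import env
import cv2
for c in("scene","wrist"):
  im=env.read_camera(c); cv2.imwrite(f"pics/{c}6.png",im[:,:,::-1] if c=="wrist" else cv2.resize(im[150:310,250:450],None,fx=3.5,fy=3.5,interpolation=3)[:,:,::-1])
E
python3 plan.py "689 -132 130 7.4 30"
```

```text
t 18.05 pos [ 685.4 -133.   205.9] rot [-9.003e+01  2.000e-02  7.340e+00] F [-0.04 -0.23 -5.1 ] w 0.0494 q [ -9.  25.  26.  74. -11.  83.  23.]
3 [[[1,25,0],[0,0,0]],[[1,25,0],[0,0,0]],[[2,26,1],[0,-0.1,0]]] end [ 689.2 -131.6  129.9]
```

View pics/scene6.png

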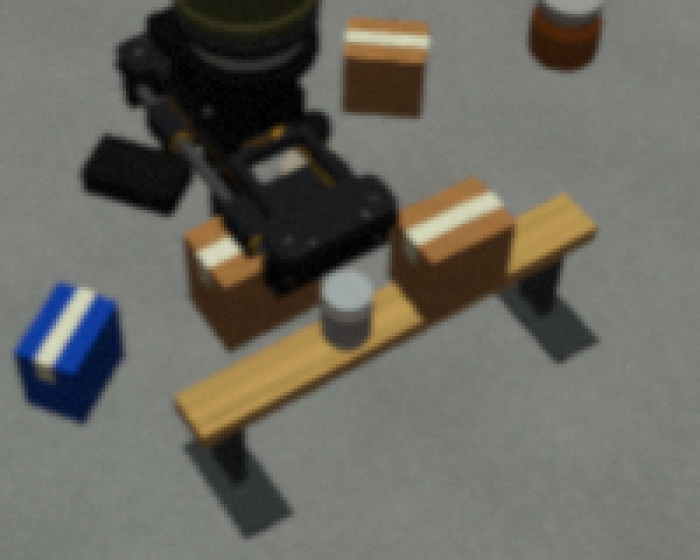

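View pics/wrist6.png

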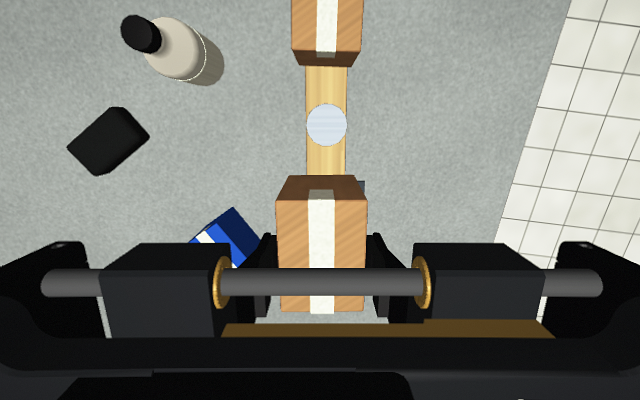

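Wrist view: board centred on column 326, so 4 mm shift along tool x; tin top at (327,125) clear ahead of the carton. Lowering.

Request:
{"fn": "carry_out", "kwargs": {"targets": [[[2,25,0],[0,0,0]],[[2,25,0],[0,0,0]],[[0,16,0],[0,0,0]],[[0,9,0],[0,0,0]],[[0,3,0],[0,0,0]],[[0,0,0],[0,0,0]],[[0,1,0],[0,0,0]],[[0,1,0],[0,0,0]],[[0,0,0],[0,0,0]]]}}

```text
time_s: 18.95
tool_pos: [0.6904, -0.1309, 0.1266]
tool_rot: [-90.0, -0.1, 7.4]
force: [0.8, -0.1, -5.8]
grip_width: 0.0495
```

Request:
{"fn": "carry_out", "kwargs": {"targets": [[[0,1,0],[0,0,0]],[[0,1,0],[0,0,0]],[[0,0,0],[0,0,0]]]}}

```text
time_s: 19.25
tool_pos: [0.69, -0.1308, 0.1237]
tool_rot: [-90.0, 0.0, 7.4]
force: [-0.2, -0.9, -4.6]
grip_width: 0.0498
```

Request:
{"fn": "carry_out", "kwargs": {"targets": [[[0,1,0],[0,0,0]],[[0,1,0],[0,0,0]],[[0,0,0],[0,0,0]]]}}

```text
time_s: 19.55
tool_pos: [0.6901, -0.1304, 0.1234]
tool_rot: [-90.0, -0.0, 7.5]
force: [-4.2, 2.9, 4.5]
grip_width: 0.0497
```

Weight is taken by the board; release and rise.

Request:
{"fn": "carry_out", "kwargs": {"targets": [[[0,0,0],[0,0,0]],[[0,0,0],[0,0,0]],[[0,0,0],[0,0,0]],[[0,0,0],[0,0,0]]], "jaw": 0.8}}

```text
time_s: 19.95
tool_pos: [0.6905, -0.1312, 0.122]
tool_rot: [-90.0, -0.0, 7.4]
force: [-0.7, -0.2, 0.1]
grip_width: 0.068
```

Request:
{"fn": "carry_out", "kwargs": {"targets": [[[0,-10,0],[0,0,0]],[[0,-30,0],[0,0,0]],[[0,-40,0],[0,0,0]],[[0,-30,0],[0,0,0]],[[0,-20,0],[0,0,0]],[[0,0,0],[0,0,0]],[[0,0,0],[0,0,0]]]}}

```text
time_s: 20.65
tool_pos: [0.6903, -0.131, 0.2523]
tool_rot: [-90.0, -0.1, 7.4]
force: [0.1, 0.6, -1.3]
grip_width: 0.0697
```

```bash
python3 - <<'E'
from cell import env
import cv2
for c in("scene","top"):
  im=env.read_camera(c); cv2.imwrite(f"pics/{c}7.png",cv2.resize(im[130:310,140:490],None,fx=2.2,fy=2.2,interpolation=3)[:,:,::-1])
E
python3 plan.py "408 122 190 -32" "408 122 130 -32"
```

```text
t 20.75 pos [ 689.4 -130.6  250.4] rot [-89.96   0.13   7.44] F [0.41 0.13 0.16] w 0.0696 q [ -9.  25.  26.  69. -11.  88.  23.]
9 [[[-27,7,32],[0,4.4,0]],[[-30,7,30],[0,4.4,0]],[[-32,7,27],[0,4.4,0]],[[-34,7,25],[0,4.4,0]],[[-36,7,22],[0,4.4,0]],[[-37,7,19],[0,4.4,0]],[[-39,6,16],[0,4.3,0]],[[-40,7,14],[0,4.4,-0.1]],[[-40,6,10],[0,4.3,0]]] end [407.9 121.6 190.1]
2 [[[0,30,0],[0,0,0]],[[0,30,0],[0,0,0]]] end [407.9 121.6 130.1]
```

View pics/scene7.png

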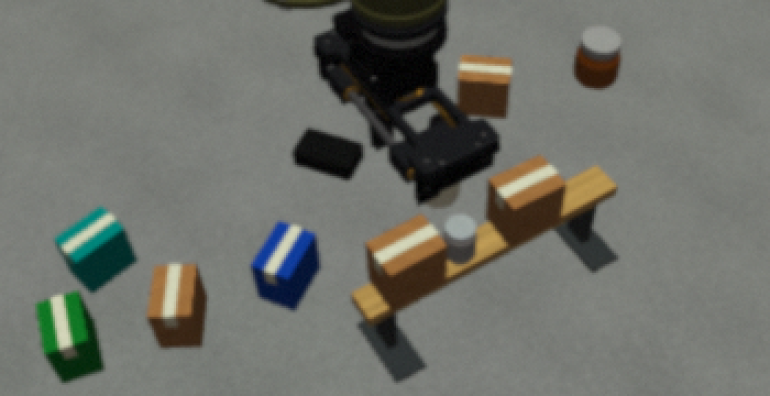

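View pics/top7.png

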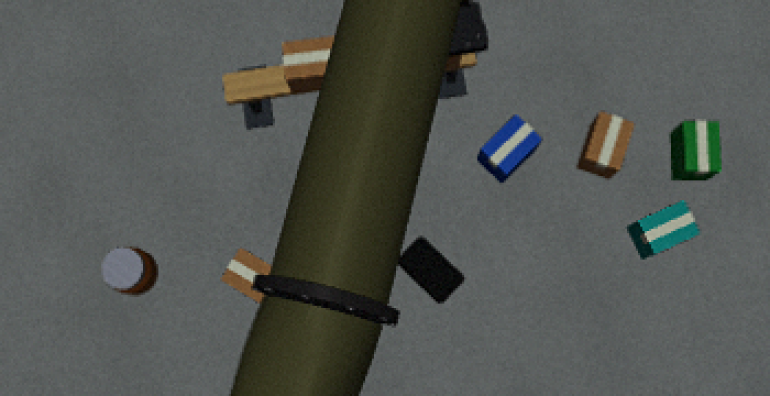

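Both full cartons stand upright on the ledge, crop (405,260) and (525,200), either side of the tin (460,238). The light ones stand on the bench at (178,305) and (485,85). The gripper hides the bottle, so I'll move the arm aside and check once more.

Request:
{"fn": "carry_out", "kwargs": {"targets": [[[0,0,-40],[0,0,0]],[[0,0,-45],[0,0,0]],[[0,0,-45],[0,0,0]],[[0,0,-45],[0,0,0]],[[0,0,-40],[0,0,0]],[[0,0,0],[0,0,0]],[[0,0,0],[0,0,0]],[[0,0,0],[0,0,0]]]}}

```text
time_s: 21.55
tool_pos: [0.7183, -0.3421, 0.251]
tool_rot: [-89.9, 0.0, 7.5]
force: [0.8, 1.5, 0.1]
grip_width: 0.0694
```

```bash
python3 - <<'E'
from cell import env
import cv2
ims=[]
for c in("scene","top"):
  im=env.read_camera(c); ims.append(cv2.resize(im[130:310,140:490],None,fx=1.6,fy=1.6,interpolation=3)[:,:,::-1])
cv2.imwrite("pics/fin.png",cv2.vconcat(ims)); print(env.get_obs()["time_s"],env.get_obs()["force"])
E
```

```text
21.65 [ 0.23062145  1.02067447 -0.28569695]
```

View pics/fin.png

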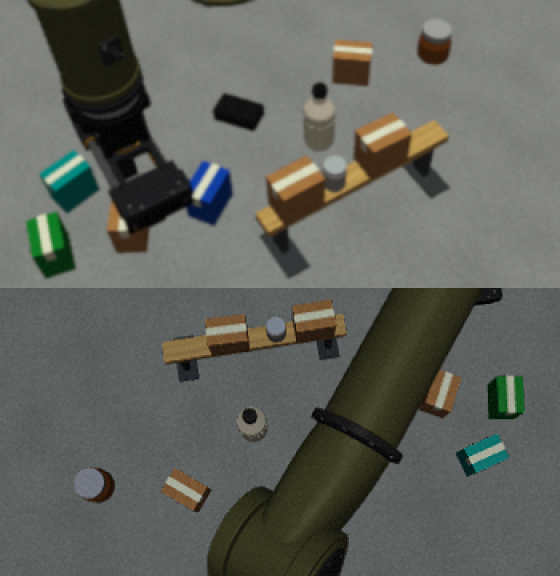

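Bottle (320,115), jar (435,42), block (240,112) and tin (335,172) all stand where they were, and both cartons are square on the board. Handing in.

```bash
python3 -c "
from cell import env
print(env.sign_off())"
```

```text
the job is handed in; nothing more can be done
None
```

Both full cartons now stand upright on the ledge, one on each side of the tin, and the job was handed in at about 21.7 s of the 72 s allowed.

- **Weighing:** I lifted three of the four cartons. Two pulled about 5.7 N and 5.0 N, so they are full, and I put them on the ledge. The third pulled about 2 N, so it is nearly empty, and I set it back upright where it stood.
- **Not weighed:** I did not lift the fourth carton, the one nearest the robot base. It must be the other nearly empty one, since both full ones were already found.
- **Last check:** the scene and top pictures show the tin, bottle, jar and block apparently where they started, and both light cartons upright on the bench. In the top view the arm hid the block, so only the scene picture shows it. The gripper also partly hid one light carton in that last scene picture, but the scene picture before it showed it clearly.
- **Contact forces:** the readings at the end of each move stayed below about 7 N, including both set-downs. I saw nothing that disagreed between the checks.

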